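Seat the cup tray and press the guarded lever

TASK

On the small lever press, push the sliding tray with the sample cup fully home under the press head by its upright end plate, then reach down through the window of the guard and press the lever paddle all the way down, so that the press pad bears on the cup's lid, and draw out again. Do not touch the guard at any time; only touch and push, do not grasp or lift anything, keep your fingers off the cup, and leave the tape roll, the amber bottle and the spare cup where they stand.

Things in the scene. Friction and masses are not known exactly. Their poses are not given: they have to be found in the camera images.
- press: the lever press, fixed to the worktop: a grey base plate 124 x 355 x 12 mm, long along the press's own y axis. Origin on the worktop under the middle of its white housing (80 x 70 mm, 142 mm high). Toward +y of the origin is the press head (52 mm wide, reaching to y = 104 mm, underside 107 mm up, a ram rod rising to 154 mm at y = 75 mm) and the sliding tray; toward -y is the guarded lever. Its y axis is roughly the robot's left
- guard: the guard: an aluminium frame lying level, outer size 112 mm (x) by 124 mm (y), bars 14 mm wide and 4 mm thick, upper face 140 mm above the worktop (screw heads 2 mm more), clear plastic panels below it on the three outer sides, the housing on the fourth (its top 2 mm above the frame). Origin at the centre of the window, in the upper face. Must not be touched
- window (a point): centre of the guard's open window, at the level of the frame's upper face; the opening is 84 mm along x and 96 mm along y (axes as the press's). It is straight above the lever paddle and is the only way to it
- paddle (a point): centre of the upper face of the black lever paddle (50 mm along x, 44 mm along y, 12 mm thick), which lies 16 mm below the upper face of the guard when up (lever 0) and 40 mm below it when fully down. It moves with the lever
- lever (a joint): angle of the lever, rad: 0 = up, 0.32 = fully down on its stop. Pressing the paddle straight down increases it; the paddle moves 75 mm per rad. It takes about 6 N, up to 9 N at the end, and stays where it is left. It starts between 0 and 0.05
- tray (a joint): how far the sliding tray has been pushed in, m: 0 = out (start), 0.090 = home against its stop. Pushing toward the press's -y increases it; it takes about 3 N and stays where it is left
- tab (a point): middle of the upper edge of the outer face of the tray's upright end plate, 54 mm above the worktop; the plate is 64 mm wide (x), 8 mm thick (y) and 42 mm high, its outer face looks to the press's +y. Push on this face, toward -y. It moves with the tray; the cup stands 125 mm farther in (-y)
- under_ram (a point): point on the tray nest's floor straight under the press ram, 20.5 mm above the worktop, where the middle of the cup's underside belongs; fixed on the press
- pad: the round grey press pad (38 mm across, 8 mm thick) under the press head; origin at the centre of its underside, 97 mm above the worktop when the lever is up. The lever drives it down, and at the end of the stroke it bears, on a spring, on the lid of the cup with about 2 N
- cup_mid (a point): centre of the sample cup with the screw lid (55 mm across, 58 mm high, about 80 g) that stands loose in the tray's ring-shaped nest; its z axis points up
- cup: the same cup; origin at the centre of its underside
- tape_mid (a point): centre of a roll of tape lying flat (96 mm across, 48 mm high), a bystander
- bottle_mid (a point): centre of an amber reagent bottle with a black cap (60 mm across, 120 mm high), a bystander
- spare_mid (a point): centre of a spare sample cup (55 mm across, 58 mm high) standing on the worktop, a bystander
There are look-alikes about, which are no part of the job. What is shaped like the cup but pink or purple is not meant.

How it is judged:
By the outcome, as a careful person would: the job done as asked, in the order asked, and still so for the second after the job is handed in, with the robot touching nothing.
It also fails if it takes over 45 s, if anything falls off the work surface, if the arm or the gripper's body presses on something with over 40 N, if the wrist force passes 120 N, or if a joint passes its speed limit or range.

ROBOT

A 7-joint arm with a two-finger parallel gripper is mounted at the origin on a cart in front of the work surface, level with it; the furniture and walls round the work are solid. World frame = base frame: x ahead of the robot, y to its left, z up, the work surface at z = 0. Lengths are in m, angles in rad, forces in N, time in s.
With the tool pointing down it reaches from about 0.425 to 0.95 m from the base axis. Payload 4.7 kg.
Tool frame: the origin (TCP) lies midway between the tips of the shut fingers; the grasp point (between the pads) lies 19 mm behind it (bot.hold_point_z is the distance from the TCP to the grasp point, in m); z points along the fingers, y is the direction in which the jaws open and shut (so a half turn about z gives the same grasp; the last joint's range is limited). The gripper opens to 85 mm and grips with 20 to 120 N. Pads are 22 mm wide; open, the fingers measure 114 mm over their backs; the gripper's body (76 mm by 85 mm) begins 54 mm behind the grasp point. The pads swing forward as they close: fully open they stand 13 mm farther back than shut.
Start: joints at [1.184, 0.469, -0.049, 1.532, 0.024, 1.141, -0.082], TCP at [0.236, -0.632, 0.231] pointing down, gripper open.
Joint ranges: [-2.59, 2.59], [-0.33, 1.99], [-1.39, 1.29], [0.1, 2.45], [-1.04, 4.18], [0.21, 1.99], [-2.66, 2.66]. Speed limits (rad/s): [2.57, 2.57, 3.14, 3.14, 3.14, 3.14, 3.14].

INTERFACE

Orientations are given as a unit quaternion [x, y, z, w].
In Python, from rig import readout, vision, job, bot gives the robot as it stands.
- The arm moves only by the shell command python3 -m inch 'ROWS'. ROWS is JSON, a list of rows, each an object of numbers: "x", "y", "z": the shift along the tool's x, y, z in mm; "ax", "ay", "az": the turn, a rotation vector about the tool's x, y, z in rad; "gripper": the opening in per cent of the stroke, from 0 (shut) to 100 (fully open). In form: [{"x": .., "y": .., "z": .., "ax": .., "ay": .., "az": .., "gripper": ..}, ...]. A call has 1 to 20 rows; each row shifts and turns the commanded pose from where the row before left it, along the tool's axes as they then stand; what a row does not reach is not made up. A row lasts 1/8 s, in which the tool goes at most 62.5 mm and 10.7 degrees, less where a joint would pass 70% of its speed; a pose out of reach is approached as far as the arm can. A call with a gripper value outside its range is refused whole. The fingers move at their own pace and stop on an object; the grip force is fixed at half the most. Time passes only in rows, so rows that do not move let the fingers close. It gives the time, the measured TCP pose, the force and the opening at its end, in the units of the state.
- readout.get_obs(): the state, without advancing time (a new reading comes with each control period).
- vision.read_camera(name): name is "side" or "top" or "wrist"; returns the picture (480x640x3 uint8, red, green, blue); there is no depth.
- vision.camera_info(name): a dict with "fov_y" (degrees; the focal length in pixels is half the picture's height over the tangent of half this angle, whatever the lens; pixels are square), "cx", "cy" (the principal point, pixels), "xyz" and "rotation" of the camera in the world; the wrist camera has in their place "tool_from_camera" (4x4, takes a point from camera to tool coordinates, whose origin is the TCP and whose axes are the flange's). Camera axes: x right, y down, z forward; pixel columns grow to the right and rows downward; lengths in m; the calibration is good to about 2 mm. The wrist camera is an equidistant fisheye: a pixel r from the principal point sees the ray r / f radians off the axis. A picture is of the moment at which its call begins: read the wrist's pose just before it. camera_info takes no time and is no camera call.
- job.job_done(): hands the job in, once; it reports no verdict.
The state is a dict: "t": time; "joints": joint angles; "dq": joint speeds; "effort": joint torques, N m; "tcp_pos": TCP position; "tool_rot": TCP orientation; "wrist_force": force on the tool from outside, world axes, zero at the start; "moment": the same for the moment, N m; "finger_gap": opening from 0.0 (shut) to 1.0 (fully open).
Only numpy, scipy, OpenCV 4.12 (cv2) and the standard library are available. Lean on these libraries where they do the work, as an engineer would, in place of code of your own. Each camera call takes 0.05 s, during which the arm holds its last target. There are 200 camera calls.

## Working session

There is one attempt and no reset: what is moved stays moved. The work goes in short steps, Python scripts to look and compute and a shell command to move; the robot and the scene stay as the last step left them, time stands still between calls to the robot, and variables do not carry over. Pictures are saved under pics/ and viewed, about 8 in all and at most 12, crops included, and the job is handed in when it is done.

```bash
mkdir -p pics; cat > h.py <<'E'
import numpy as np, cv2
from rig import readout, vision, job, bot
from scipy.spatial.transform import Rotation as R
def cam(n):
    i=vision.camera_info(n); f=240/np.tan(np.radians(i['fov_y'])/2); return i,f
def ray(n,u,v):
    i,f=cam(n); d=np.array([(u-i['cx'])/f,(v-i['cy'])/f,1]); Rm=np.array(i['rotation'])
    if Rm.shape!=(3,3): Rm=R.from_quat(Rm).as_matrix()
    return np.array(i['xyz']),Rm@d
def onz(n,u,v,z):
    o,d=ray(n,u,v); return o+d*(z-o[2])/d[2]
def proj(n,p):
    i,f=cam(n); Rm=np.array(i['rotation'])
    if Rm.shape!=(3,3): Rm=R.from_quat(Rm).as_matrix()
    c=Rm.T@(np.array(p)-np.array(i['xyz'])); return np.round([i['cx']+f*c[0]/c[2],i['cy']+f*c[1]/c[2]],1)
def snap(n,name):
    im=vision.read_camera(n)[:,:,::-1].copy(); cv2.imwrite(f'pics/{name}.png',im); return im
E
python3 - <<'E'
from h import *
for n in('top','side','wrist'): print(vision.camera_info(n))
print(readout.get_obs())
snap('top','top0');snap('side','side0')
E
```

```text
{'fov_y': 53.761953163032494, 'cx': 325.0424479400185, 'cy': 241.61254593060568, 'xyz': array([ 0.40023876, -0.07812066,  1.50442902]), 'rotation': array([-0.70320468,  0.70911736, -0.03039472,  0.04161612])}
{'fov_y': 43.159327941605945, 'cx': 322.5540270799863, 'cy': 237.87238244362348, 'xyz': array([1.1231651 , 0.38900761, 1.47505493]), 'rotation': array([ 0.43061334,  0.86909028, -0.22025635, -0.10364064])}
{'fov_y': 65.70646984690485, 'cx': 319.8867064896506, 'cy': 241.90429170909064, 'tool_from_camera': array([[-1.01873819e-03, -9.63993243e-01, -2.65924783e-01,
         6.73378892e-02],
       [ 9.99999469e-01, -9.41075616e-04, -4.19468658e-04,
         1.21240945e-03],
       [ 1.54109623e-04, -2.65925069e-01,  9.63993690e-01,
        -1.42326376e-01],
       [ 0.00000000e+00,  0.00000000e+00,  0.00000000e+00,
         1.00000000e+00]])}
{'t': 0.0, 'joints': array([ 1.18409594,  0.46947789, -0.04860239,  1.5337212 ,  0.02411238,
        1.14098789, -0.08229429]), 'dq': array([ 9.12272317e-04, -9.83918512e-05,  1.20296069e-04,  9.68321888e-04,
       -1.95310286e-04, -6.61412062e-04, -8.09072619e-04]), 'effort': array([-6.04804995e-05, -5.10309470e+01, -4.62724711e-02, -2.37711900e+01,
        1.08114711e-02,  7.48906285e-03, -5.02900761e-06]), 'tcp_pos': array([ 0.23619682, -0.63168995,  0.23022533]), 'tool_rot': array([ 9.84035074e-01,  1.77971812e-01, -2.18912040e-04, -9.79912756e-04]), 'wrist_force': array([-0.58893634,  0.31205442, -0.20767597]), 'moment': array([ 0.04033522,  0.00095217, -0.02470737]), 'finger_gap': 0.9970638755185943}
```

View pics/top0.png

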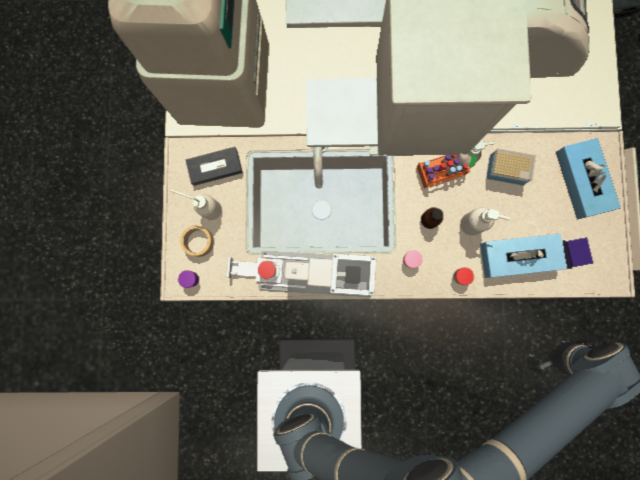

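View pics/side0.png

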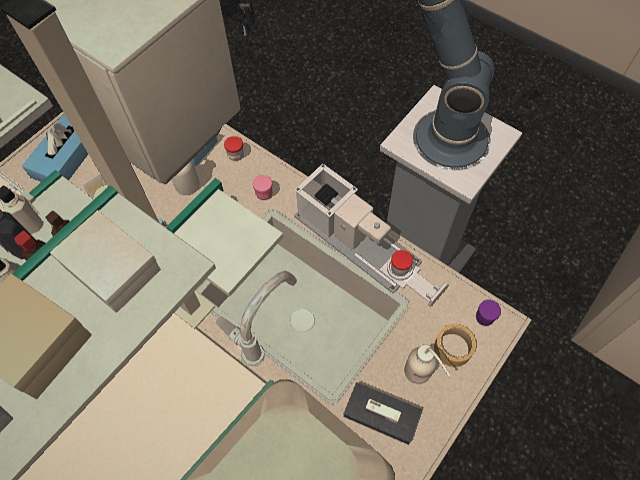

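The top view shows the press with its guard at (353,274), the red cup on the tray at (267,269) and the end plate at about (231,268). The tape is at (197,240), the bottle at (432,217) and the spare red cup at (464,276). Pink (413,259) and purple (188,280) are look-alikes. The cup I need is the red one in the tray's nest, and I'll confirm that in an enlarged crop.

```bash
python3 - <<'E'
from h import *
t=cv2.imread('pics/top0.png')[245:305,220:385]; s=cv2.imread('pics/side0.png')[155:310,290:455]
a=cv2.resize(t,None,fx=4.8,fy=4.8,interpolation=cv2.INTER_CUBIC);b=cv2.resize(s,None,fx=1.9,fy=1.9,interpolation=cv2.INTER_CUBIC)
c=np.zeros((a.shape[0]+b.shape[0],a.shape[1],3),np.uint8);c[:a.shape[0]]=a;c[a.shape[0]:,:b.shape[1]]=b
cv2.imwrite('pics/crop0.png',c);print(c.shape)
for n,uv,z in (('top',(267,269),.08),('top',(353,274),.14),('top',(231,268),.054),('side',(401,262),.08),('top',(188,280),.058),('top',(197,240),.048)): print(n,uv,onz(n,*uv,z))
E
```

```text
(582, 792, 3)
top (267, 269) [0.46464307 0.11948157 0.08      ]
top (353, 274) [ 0.44552095 -0.13662734  0.14      ]
top (231, 268) [0.46980468 0.23393983 0.054     ]
side (401, 262) [0.47252706 0.12629962 0.08      ]
top (188, 280) [0.43399486 0.36465362 0.058     ]
top (197, 240) [0.55794967 0.3423419  0.048     ]
```

View pics/crop0.png

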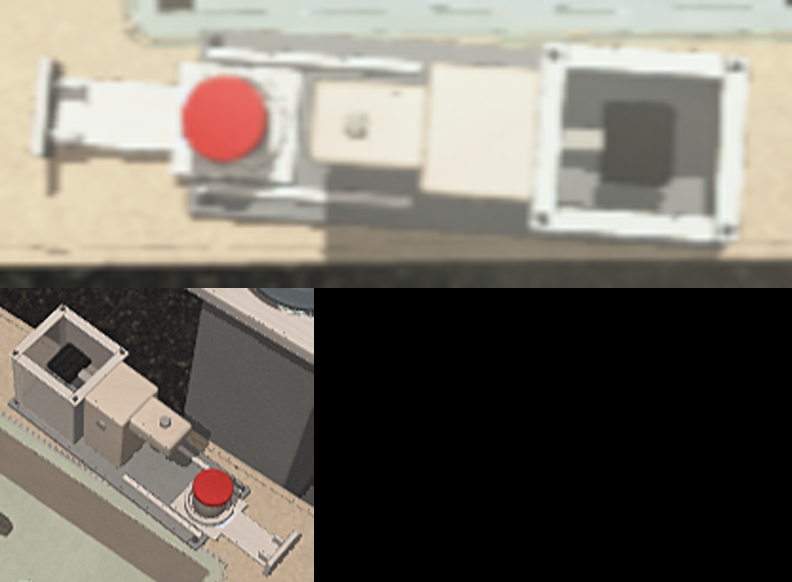

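The crop confirms it: the red-lidded cup stands in the tray nest at crop (224,118). The guard frame's corners are about (545,45), (747,58), (738,241) and (530,228). The paddle is at (638,142), and the plate's top edge runs from (45,60) to (38,154).

```bash
python3 - <<'E'
from h import *
u=lambda c:(c[0]/4.8+220-.4,c[1]/4.8+245-.4)
P=np.array([onz('top',*u(c),.14)[:2] for c in((545,45),(747,58),(738,241),(530,228))])
S=lambda c:(c[0]/1.9+290-.25,(c[1]-288)/1.9+155-.25)
Q=np.array([onz('side',*S(c),.14)[:2] for c in((64,305),(12,352),(75,402),(128,352))])
print(P,P.mean(0),Q,Q.mean(0))
# top frame: press y dir from long edges
ydir=(P[0]-P[1])+(P[3]-P[2]); xd=(P[0]-P[3])+(P[1]-P[2]); print('y ang',np.degrees(np.arctan2(*ydir[::-1])),'x ang',np.degrees(np.arctan2(*xd[::-1])))
for n in('top','side'):
  im=cv2.imread(f'pics/{n}0.png'); h=cv2.cvtColor(im,cv2.COLOR_BGR2HSV)
  m=((h[...,0]<8)|(h[...,0]>174))&(h[...,1]>150)&(h[...,2]>120)
  k,l,st,ce=cv2.connectedComponentsWithStats(m.astype(np.uint8))
  for s,c in zip(st[1:],ce[1:]):
    if s[4]>60: print(n,s,c,onz(n,*c,.0785 if True else 0),onz(n,*c,.058))
for c in((41,60),(36,153)): print('plate',onz('top',*u(c),.054))
print('tabside',onz('side',*S((282,553)),.054), 'paddle',onz('top',*u((638,142)),.124),onz('side',*S((69,362)),.124))
E
```

```text
[[ 0.50372449 -0.08009321]
 [ 0.49483249 -0.20131881]
 [ 0.38565622 -0.1939667 ]
 [ 0.39428306 -0.07012347]] [ 0.44462406 -0.13637555] [[ 0.38314114 -0.19033167]
 [ 0.4884868  -0.19977606]
 [ 0.49970498 -0.08270252]
 [ 0.39244884 -0.07265179]] [ 0.44094544 -0.13636551]
y ang 85.9111438394965 x ang -4.530280859353889
top [259 263  15  15 171] [265.60233918 270.25730994] [0.46095687 0.12389424 0.0785    ] [0.46182979 0.12679853 0.058     ]
top [456 268  17  17 235] [464.19148936 275.95744681] [ 0.43902922 -0.47150419  0.0785    ] [ 0.4395869  -0.47715971  0.058     ]
side [224 137  19  15 219] [232.82191781 143.64840183] [ 0.44959529 -0.46552065  0.0785    ] [ 0.43970797 -0.47806425  0.058     ]
side [ 15 231  15  15 139] [ 21.53956835 237.8057554 ] [ 1.01409186 -0.70629978  0.0785    ] [ 1.01249077 -0.72237777  0.058     ]
side [392 250  21  20 316] [401.69303797 259.54113924] [0.46495155 0.12352172 0.0785    ] [0.45528965 0.11962465 0.058     ]
plate [0.50343697 0.24319917 0.054     ]
plate [0.44391905 0.24561137 0.054     ]
tabside [0.47889274 0.24668095 0.054     ] paddle [ 0.44553117 -0.13590188  0.124     ] [ 0.4461535  -0.13364608  0.124     ]
```

```bash
python3 -m inch '[{"az":0.15,"gripper":0},{"az":0.15,"gripper":0},{"az":0.133,"gripper":0},{"x":16.4,"y":-41.5},{"x":16.4,"y":-41.5},{"x":16.4,"y":-41.5},{"x":16.4,"y":-41.5},{"x":16.4,"y":-41.5},{"x":16.4,"y":-41.5},{"x":16.4,"y":-41.5},{"x":16.4,"y":-41.5},{"x":16.4,"y":-41.5},{"x":16.4,"y":-41.5},{"x":16.4,"y":-41.5},{"x":16.4,"y":-41.5},{},{}]'
cat > st.py <<'E'
from h import *
import sys
o=readout.get_obs(); M=R.from_quat(o['tool_rot']).as_matrix()
print('t',o['t'],'p',o['tcp_pos'].round(4),'F',o['wrist_force'].round(2),'gap',round(o['finger_gap'],3),'xang',np.degrees(np.arctan2(M[1,0],M[0,0])).round(2),'z',M[:,2].round(4))
if len(sys.argv)>1:
  for g in sys.argv[1:]:
    g=np.array(eval(g)); print(g,'rows mm',(M.T@(g-o['tcp_pos'])*1000).round(1))
E
python3 st.py '(.477,.292,.23)'
```

```text
t 0.1 p [ 0.2363 -0.6317  0.2303] F [-0.18  0.18 -0.46] gap 1.0 xang 20.51 z [-7.0e-04  1.7e-03 -1.0e+00]
[0.477 0.292 0.23 ] rows mm [ 549.1 -780.9    1.7]invalid input at $[0]: expected keys x, y, z, ax, ay, az, gripper
```

```bash
python3 -m inch '[{"x":0,"y":0,"z":0,"ax":0,"ay":0,"az":0.15,"gripper":0},{"x":0,"y":0,"z":0,"ax":0,"ay":0,"az":0.15,"gripper":0},{"x":0,"y":0,"z":0,"ax":0,"ay":0,"az":0.133,"gripper":0},{"x":16.4,"y":-41.5,"z":0,"ax":0,"ay":0,"az":0,"gripper":0},{"x":16.4,"y":-41.5,"z":0,"ax":0,"ay":0,"az":0,"gripper":0},{"x":16.4,"y":-41.5,"z":0,"ax":0,"ay":0,"az":0,"gripper":0},{"x":16.4,"y":-41.5,"z":0,"ax":0,"ay":0,"az":0,"gripper":0},{"x":16.4,"y":-41.5,"z":0,"ax":0,"ay":0,"az":0,"gripper":0},{"x":16.4,"y":-41.5,"z":0,"ax":0,"ay":0,"az":0,"gripper":0},{"x":16.4,"y":-41.5,"z":0,"ax":0,"ay":0,"az":0,"gripper":0},{"x":16.4,"y":-41.5,"z":0,"ax":0,"ay":0,"az":0,"gripper":0},{"x":16.4,"y":-41.5,"z":0,"ax":0,"ay":0,"az":0,"gripper":0},{"x":16.4,"y":-41.5,"z":0,"ax":0,"ay":0,"az":0,"gripper":0},{"x":16.4,"y":-41.5,"z":0,"ax":0,"ay":0,"az":0,"gripper":0},{"x":16.4,"y":-41.5,"z":0,"ax":0,"ay":0,"az":0,"gripper":0},{"x":0,"y":0,"z":0,"ax":0,"ay":0,"az":0,"gripper":0}]'
python3 st.py '(.477,.292,.23)'
```

```text
t: 2.1
tcp_pos: [0.4713, -0.1466, 0.2312]
tool_rot: [0.999, -0.034, 0.0, -0.001]
wrist_force: [0.3, -0.1, 0.1]
finger_gap: 0.001
t 2.1 p [ 0.4713 -0.1466  0.2312] F [ 0.32 -0.1   0.14] gap 0.001 xang -3.89 z [ 2.0e-04  1.4e-03 -1.0e+00]
[0.477 0.292 0.23 ] rows mm [ -24.  -438.     1.8]
```

```bash
cat >> h.py <<'E'
def wpose():
    o=readout.get_obs(); T=np.eye(4);T[:3,:3]=R.from_quat(o['tool_rot']).as_matrix();T[:3,3]=o['tcp_pos']
    return T@np.array(vision.camera_info('wrist')['tool_from_camera'])
def wz(T,u,v,z):
    i,f=cam('wrist'); a,b=u-i['cx'],v-i['cy']; r=np.hypot(a,b)+1e-9; th=r/f
    d=T[:3,:3]@np.array([np.sin(th)*a/r,np.sin(th)*b/r,np.cos(th)]); o=T[:3,3]; return o+d*(z-o[2])/d[2]
E
python3 - <<'E'
from h import *
T=wpose(); np.save('T1.npy',T); snap('wrist','w1')
E
```

```text
(no output)
```

View pics/w1.png

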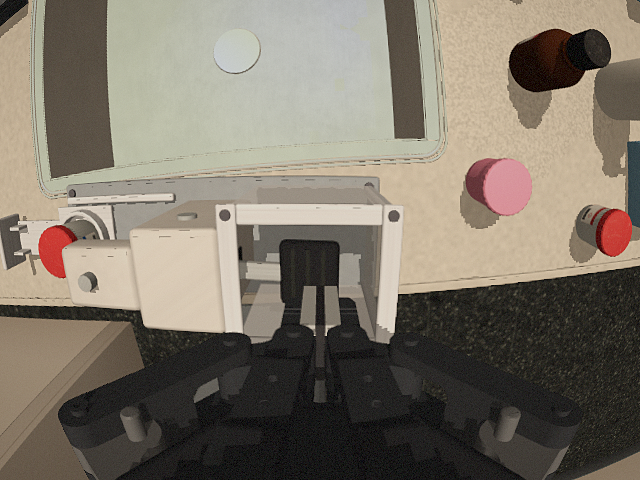

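```bash
python3 -m inch '[{"x":-2,"y":-36.5,"z":0,"ax":0,"ay":0,"az":0,"gripper":0},{"x":-2,"y":-36.5,"z":0,"ax":0,"ay":0,"az":0,"gripper":0},{"x":-2,"y":-36.5,"z":0,"ax":0,"ay":0,"az":0,"gripper":0},{"x":-2,"y":-36.5,"z":0,"ax":0,"ay":0,"az":0,"gripper":0},{"x":-2,"y":-36.5,"z":0,"ax":0,"ay":0,"az":0,"gripper":0},{"x":-2,"y":-36.5,"z":0,"ax":0,"ay":0,"az":0,"gripper":0},{"x":-2,"y":-36.5,"z":0,"ax":0,"ay":0,"az":0,"gripper":0},{"x":-2,"y":-36.5,"z":0,"ax":0,"ay":0,"az":0,"gripper":0},{"x":-2,"y":-36.5,"z":0,"ax":0,"ay":0,"az":0,"gripper":0},{"x":-2,"y":-36.5,"z":0,"ax":0,"ay":0,"az":0,"gripper":0},{"x":-2,"y":-36.5,"z":0,"ax":0,"ay":0,"az":0,"gripper":0},{"x":-2,"y":-36.5,"z":0,"ax":0,"ay":0,"az":0,"gripper":0},{"x":0,"y":0,"z":0,"ax":0,"ay":0,"az":0,"gripper":0}]'
python3 - <<'E'
from h import *
T=wpose(); np.save('T2.npy',T); snap('wrist','w2')
E
```

```text
t: 3.78
tcp_pos: [0.4789, 0.2896, 0.2309]
tool_rot: [0.999, -0.036, -0.0, -0.0]
wrist_force: [0.4, -0.3, -0.1]
finger_gap: 0.001
```

View pics/w2.png

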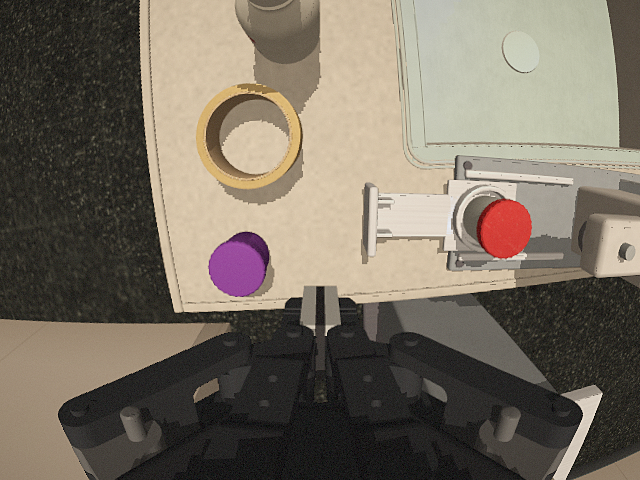

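w1 shows the window's far inner edge at v≈224, the screws at (225,215) and (393,215), and the paddle at (310,270). w2 shows the tray plate at u≈364–378, v 184–255, and the lid at (504,228). The knuckles spread wide only well above the tips.

```bash
python3 - <<'E'
from h import *
T1,T2=np.load('T1.npy'),np.load('T2.npy')
for c in((225,215),(393,215)): print('screw',wz(T1,*c,.142))
for c in((217,206),(402,205),(242,224),(380,223)): print('corner',wz(T1,*c,.14))
for c in((281,241),(338,240)): print('paddle far corners',wz(T1,*c,.124))
for c in((364,184),(364,255)): print('plate out/bottom',wz(T2,*c,.012))
for c in((370,184),(370,255),(378,184)): print('plate',wz(T2,*c,.054))
print('lid',wz(T2,504,228,.0785))
E
python3 st.py
```

```text
screw [ 0.49744373 -0.08753411  0.142     ]
screw [ 0.48985182 -0.19581106  0.142     ]
corner [ 0.50349831 -0.08226239  0.14      ]
corner [ 0.49568429 -0.20233027  0.14      ]
corner [ 0.49020676 -0.09772811  0.14      ]
corner [ 0.48464777 -0.18744551  0.14      ]
paddle far corners [ 0.47273176 -0.12027687  0.124     ]
paddle far corners [ 0.4707314  -0.16000598  0.124     ]
plate out/bottom [0.50238915 0.24372809 0.012     ]
plate out/bottom [0.42973173 0.24711175 0.012     ]
plate [0.50721146 0.24310416 0.054     ]
plate [0.44289916 0.24585828 0.054     ]
plate [0.50680044 0.236085   0.054     ]
lid [0.46603908 0.12580816 0.0785    ]
t 3.825 p [0.4793 0.2875 0.2307] F [ 0.02  0.24 -0.35] gap 0.002 xang -4.31 z [-8.0e-04 -1.1e-03 -1.0e+00]
```

```bash
python3 -m inch '[{"x":-2,"y":0,"z":33,"ax":0,"ay":0,"az":0,"gripper":0},{"x":0,"y":0,"z":33,"ax":0,"ay":0,"az":0,"gripper":0},{"x":0,"y":0,"z":34,"ax":0,"ay":0,"az":0,"gripper":0},{"x":0,"y":0,"z":34,"ax":0,"ay":0,"az":0,"gripper":0},{"x":0,"y":0,"z":34,"ax":0,"ay":0,"az":0,"gripper":0},{"x":0,"y":0,"z":33,"ax":0,"ay":0,"az":0,"gripper":0},{"x":0,"y":0,"z":0,"ax":0,"ay":0,"az":0,"gripper":0},{"x":0,"y":10,"z":0,"ax":0,"ay":0,"az":0,"gripper":0},{"x":0,"y":10,"z":0,"ax":0,"ay":0,"az":0,"gripper":0},{"x":0,"y":5,"z":0,"ax":0,"ay":0,"az":0,"gripper":0},{"x":0,"y":5,"z":0,"ax":0,"ay":0,"az":0,"gripper":0},{"x":0,"y":5,"z":0,"ax":0,"ay":0,"az":0,"gripper":0},{"x":0,"y":5,"z":0,"ax":0,"ay":0,"az":0,"gripper":0}]'; python3 st.py '(.4665,.1655,.03)'
```

```text
t: 5.45
tcp_pos: [0.4747, 0.2494, 0.0309]
tool_rot: [0.999, -0.037, 0.001, -0.001]
wrist_force: [0.1, 3.0, 2.4]
finger_gap: 0.0
t 5.45 p [0.4747 0.2494 0.0309] F [0.14 2.96 2.39] gap 0.0 xang -4.26 z [ 0.0019  0.0019 -1.    ]
[0.4665 0.1655 0.03  ] rows mm [-2.  84.2  0.8]
```

```bash
python3 -m inch '[{"x":0,"y":7,"z":0,"ax":0,"ay":0,"az":0,"gripper":0},{"x":0,"y":7,"z":0,"ax":0,"ay":0,"az":0,"gripper":0},{"x":0,"y":7,"z":0,"ax":0,"ay":0,"az":0,"gripper":0},{"x":0,"y":7,"z":0,"ax":0,"ay":0,"az":0,"gripper":0},{"x":0,"y":7,"z":0,"ax":0,"ay":0,"az":0,"gripper":0},{"x":0,"y":7,"z":0,"ax":0,"ay":0,"az":0,"gripper":0},{"x":0,"y":7,"z":0,"ax":0,"ay":0,"az":0,"gripper":0},{"x":0,"y":7,"z":0,"ax":0,"ay":0,"az":0,"gripper":0},{"x":0,"y":7,"z":0,"ax":0,"ay":0,"az":0,"gripper":0},{"x":0,"y":6,"z":0,"ax":0,"ay":0,"az":0,"gripper":0},{"x":0,"y":3,"z":0,"ax":0,"ay":0,"az":0,"gripper":0}]'; python3 -m inch '[{"x":0,"y":3,"z":0,"ax":0,"ay":0,"az":0,"gripper":0},{"x":0,"y":3,"z":0,"ax":0,"ay":0,"az":0,"gripper":0}]'; python3 st.py
```

```text
t: 6.82
tcp_pos: [0.4683, 0.1758, 0.0301]
tool_rot: [0.999, -0.038, -0.0, 0.0]
wrist_force: [1.5, 3.2, 0.8]
finger_gap: -0.002
t: 7.08
tcp_pos: [0.468, 0.171, 0.0302]
tool_rot: [0.999, -0.038, -0.0, -0.0]
wrist_force: [0.5, 8.5, -0.7]
finger_gap: -0.002
t 7.075 p [0.468  0.171  0.0302] F [ 0.55  8.47 -0.71] gap -0.002 xang -4.3 z [ 0.     0.001 -1.   ]
```

```bash
python3 -m inch '[{"x":0,"y":2,"z":0,"ax":0,"ay":0,"az":0,"gripper":0},{"x":0,"y":0,"z":0,"ax":0,"ay":0,"az":0,"gripper":0}]'; python3 -m inch '[{"x":0,"y":1,"z":0,"ax":0,"ay":0,"az":0,"gripper":0},{"x":0,"y":0,"z":0,"ax":0,"ay":0,"az":0,"gripper":0}]'; python3 st.py
```

```text
t: 7.32
tcp_pos: [0.468, 0.1711, 0.0303]
tool_rot: [0.999, -0.037, 0.0, -0.002]
wrist_force: [3.6, 7.2, -2.9]
finger_gap: -0.003
t: 7.58
tcp_pos: [0.4681, 0.1711, 0.0304]
tool_rot: [0.999, -0.036, 0.001, -0.003]
wrist_force: [1.4, 9.8, -3.3]
finger_gap: -0.001
t 7.575 p [0.4681 0.1711 0.0304] F [ 1.36  9.78 -3.34] gap -0.001 xang -4.18 z [ 0.0016  0.0053 -1.    ]
```

The tray is against its stop: TCP y has stayed at 0.171 while the force rose to about 10 N, which matches 90 mm of travel. I'll back off, rise and look.

```bash
python3 -m inch '[{"x":0,"y":-10,"z":0,"ax":0,"ay":0,"az":0,"gripper":0},{"x":0,"y":-15,"z":0,"ax":0,"ay":0,"az":0,"gripper":0},{"x":0,"y":-15,"z":0,"ax":0,"ay":0,"az":0,"gripper":0},{"x":0,"y":0,"z":-34,"ax":0,"ay":0,"az":0,"gripper":0},{"x":0,"y":0,"z":-34,"ax":0,"ay":0,"az":0,"gripper":0},{"x":0,"y":0,"z":-34,"ax":0,"ay":0,"az":0,"gripper":0},{"x":0,"y":0,"z":-34,"ax":0,"ay":0,"az":0,"gripper":0},{"x":0,"y":0,"z":-34,"ax":0,"ay":0,"az":0,"gripper":0},{"x":0,"y":0,"z":-30,"ax":0,"ay":0,"az":0,"gripper":0},{"x":0,"y":0,"z":0,"ax":0,"ay":0,"az":0,"gripper":0}]'; python3 st.py '(.4443,-.137,.231)'
python3 - <<'E'
from h import *
T=wpose(); np.save('T3.npy',T); snap('wrist','w3')
E
```

```text
t: 8.82
tcp_pos: [0.4719, 0.2088, 0.2326]
tool_rot: [0.999, -0.037, 0.002, -0.001]
wrist_force: [0.7, -0.3, -0.7]
finger_gap: -0.003
t 8.825 p [0.4719 0.2088 0.2326] F [ 0.74 -0.31 -0.7 ] gap -0.003 xang -4.28 z [ 0.0043  0.0014 -1.    ]
[ 0.4443 -0.137   0.231 ] rows mm [ -1.7 346.9   1. ]
```

View pics/w3.png

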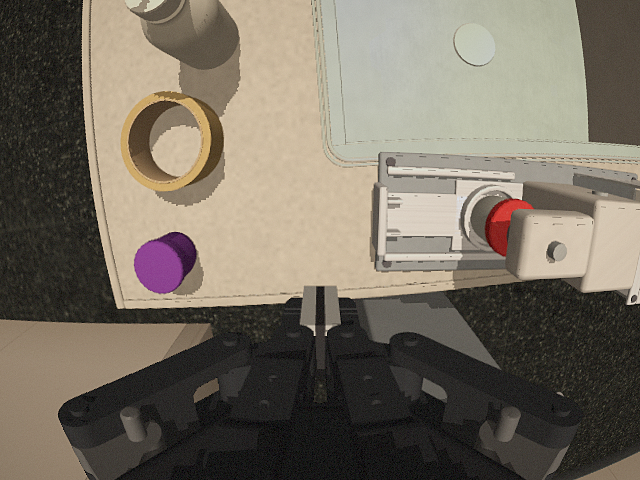

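w3 shows the tray in: the plate is at u≈375–387, flush with the rails' outer end, and the lid (510,225) is under the head. Next I move over the window.

```bash
python3 -c "
from h import *
T=np.load('T3.npy'); print(wz(T,381,185,.054),wz(T,379,255,.054))"
python3 -m inch '[{"x":0,"y":35,"z":0,"ax":0,"ay":0,"az":0,"gripper":0},{"x":0,"y":35,"z":0,"ax":0,"ay":0,"az":0,"gripper":0},{"x":0,"y":35,"z":0,"ax":0,"ay":0,"az":0,"gripper":0},{"x":0,"y":35,"z":0,"ax":0,"ay":0,"az":0,"gripper":0},{"x":0,"y":35,"z":0,"ax":0,"ay":0,"az":0,"gripper":0},{"x":0,"y":35,"z":0,"ax":0,"ay":0,"az":0,"gripper":0},{"x":0,"y":35,"z":0,"ax":0,"ay":0,"az":0,"gripper":0},{"x":0,"y":35,"z":0,"ax":0,"ay":0,"az":0,"gripper":0},{"x":0,"y":35,"z":0,"ax":0,"ay":0,"az":0,"gripper":0},{"x":-2,"y":32,"z":0,"ax":0,"ay":0,"az":0,"gripper":0},{"x":0,"y":0,"z":0,"ax":0,"ay":0,"az":0,"gripper":0},{"x":0,"y":0,"z":0,"ax":0,"ay":0,"az":0,"gripper":0}]'; python3 st.py '(.4443,-.137,.231)' '(.4443,-.137,.100)'
```

```text
[0.4993505  0.15251856 0.054     ] [0.43560696 0.15683638 0.054     ]
t: 10.38
tcp_pos: [0.4425, -0.1373, 0.2293]
tool_rot: [0.999, -0.037, -0.001, -0.0]
wrist_force: [-0.6, 0.0, -0.1]
finger_gap: 0.002
t 10.375 p [ 0.4425 -0.1373  0.2293] F [-0.59  0.02 -0.06] gap 0.002 xang -4.26 z [-0.002   0.0011 -1.    ]
[ 0.4443 -0.137   0.231 ] rows mm [ 1.8 -0.4 -1.7]
[ 0.4443 -0.137   0.1   ] rows mm [  2.1  -0.3 129.3]
```

The plate has moved 90 mm, as measured. Now I descend into the window.

```bash
python3 -m inch '[{"x":2,"y":0,"z":25,"ax":0,"ay":0,"az":0,"gripper":0},{"x":0,"y":0,"z":30,"ax":0,"ay":0,"az":0,"gripper":0},{"x":0,"y":0,"z":25,"ax":0,"ay":0,"az":0,"gripper":0},{"x":0,"y":0,"z":0,"ax":0,"ay":0,"az":0,"gripper":0},{"x":0,"y":0,"z":0,"ax":0,"ay":0,"az":0,"gripper":0}]'; python3 st.py '(.4443,-.137,.100)'
python3 - <<'E'
from h import *
w=snap('wrist','w4');s=snap('side','s4')[140:290,270:470]
a=cv2.resize(s,(600,450),interpolation=cv2.INTER_CUBIC)
b=cv2.resize(w[60:420,:],(267,150))
cv2.imwrite('pics/c4.png',np.vstack([a,np.hstack([b,np.zeros((150,333,3),np.uint8)])]))
E
```

```text
t: 11.0
tcp_pos: [0.4457, -0.1378, 0.151]
tool_rot: [0.999, -0.037, 0.001, 0.0]
wrist_force: [-0.7, -0.6, 0.5]
finger_gap: 0.001
t 11.0 p [ 0.4457 -0.1378  0.151 ] F [-0.71 -0.64  0.45] gap 0.001 xang -4.22 z [ 0.0011 -0.     -1.    ]
[ 0.4443 -0.137   0.1   ] rows mm [-1.5 -0.7 51. ]
```

View pics/c4.png

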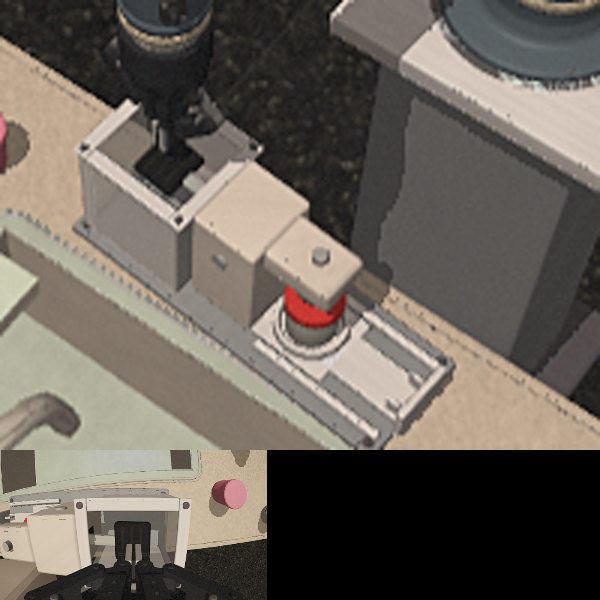

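The side crop shows the closed tips at (170,150), centred over the paddle with clear space to the frame. The cup is under the head. I press slowly.

```bash
python3 -m inch '[{"x":-1,"y":0,"z":10,"ax":0,"ay":0,"az":0,"gripper":0},{"x":0,"y":0,"z":10,"ax":0,"ay":0,"az":0,"gripper":0},{"x":0,"y":0,"z":6,"ax":0,"ay":0,"az":0,"gripper":0},{"x":0,"y":0,"z":5,"ax":0,"ay":0,"az":0,"gripper":0},{"x":0,"y":0,"z":5,"ax":0,"ay":0,"az":0,"gripper":0},{"x":0,"y":0,"z":0,"ax":0,"ay":0,"az":0,"gripper":0}]'; python3 -m inch '[{"x":0,"y":0,"z":5,"ax":0,"ay":0,"az":0,"gripper":0},{"x":0,"y":0,"z":4,"ax":0,"ay":0,"az":0,"gripper":0},{"x":0,"y":0,"z":3,"ax":0,"ay":0,"az":0,"gripper":0},{"x":0,"y":0,"z":0,"ax":0,"ay":0,"az":0,"gripper":0}]';python3 st.py '(.4443,-.137,.100)'
```

```text
t: 11.85
tcp_pos: [0.444, -0.1384, 0.114]
tool_rot: [0.999, -0.038, 0.0, -0.0]
wrist_force: [-0.4, 0.5, 1.3]
finger_gap: 0.001
t: 12.35
tcp_pos: [0.4442, -0.1384, 0.1022]
tool_rot: [0.999, -0.038, 0.0, -0.0]
wrist_force: [0.0, -1.1, 0.7]
finger_gap: 0.001
t 12.35 p [ 0.4442 -0.1384  0.1022] F [ 0.03 -1.09  0.69] gap 0.001 xang -4.3 z [ 7.e-04  0.e+00 -1.e+00]
[ 0.4443 -0.137   0.1   ] rows mm [-0.  -1.4  2.2]
```

```bash
python3 -m inch '[{"x":0,"y":0,"z":2,"ax":0,"ay":0,"az":0,"gripper":0}]'; python3 -m inch '[{"x":0,"y":0,"z":2,"ax":0,"ay":0,"az":0,"gripper":0}]'; python3 -m inch '[{"x":0,"y":0,"z":1.5,"ax":0,"ay":0,"az":0,"gripper":0}]'
```

```text
t: 12.48
tcp_pos: [0.4443, -0.1384, 0.1005]
tool_rot: [0.999, -0.038, 0.0, 0.0]
wrist_force: [0.1, -0.6, 5.6]
finger_gap: 0.001
t: 12.6
tcp_pos: [0.4445, -0.1383, 0.0998]
tool_rot: [0.999, -0.038, 0.0, 0.0]
wrist_force: [-7.5, 0.3, 28.5]
finger_gap: -0.004
t: 12.72
tcp_pos: [0.4446, -0.1383, 0.0996]
tool_rot: [0.999, -0.038, 0.0, 0.0]
wrist_force: [-10.3, 1.9, 37.7]
finger_gap: 0.001
```

The lever is on its stop: z stays at 0.0997 while the force jumps to 38 N. I draw straight out.

```bash
python3 -m inch '[{"x":0,"y":0,"z":-5,"ax":0,"ay":0,"az":0,"gripper":0},{"x":0,"y":0,"z":-10,"ax":0,"ay":0,"az":0,"gripper":0},{"x":0,"y":0,"z":-20,"ax":0,"ay":0,"az":0,"gripper":0},{"x":0,"y":0,"z":-30,"ax":0,"ay":0,"az":0,"gripper":0},{"x":0,"y":0,"z":-30,"ax":0,"ay":0,"az":0,"gripper":0},{"x":0,"y":0,"z":-30,"ax":0,"ay":0,"az":0,"gripper":0},{"x":0,"y":0,"z":-20,"ax":0,"ay":0,"az":0,"gripper":0},{"x":0,"y":0,"z":0,"ax":0,"ay":0,"az":0,"gripper":0},{"x":0,"y":0,"z":0,"ax":0,"ay":0,"az":0,"gripper":0}]'; python3 st.py
python3 - <<'E'
from h import *
w=snap('wrist','w5');s=snap('side','s5')[140:290,270:470]
a=cv2.resize(s,(533,400),interpolation=cv2.INTER_CUBIC)
b=cv2.resize(w[150:350,180:450],(270,200))
cv2.imwrite('pics/c5.png',np.vstack([a,np.hstack([b,np.zeros((200,263,3),np.uint8)])]))
E
```

```text
t: 13.85
tcp_pos: [0.4432, -0.1382, 0.2408]
tool_rot: [0.999, -0.038, -0.001, -0.0]
wrist_force: [0.5, 0.8, 0.7]
finger_gap: 0.003
t 13.85 p [ 0.4432 -0.1382  0.2408] F [0.48 0.77 0.68] gap 0.003 xang -4.3 z [-1.8e-03  6.0e-04 -1.0e+00]
```

View pics/c5.png

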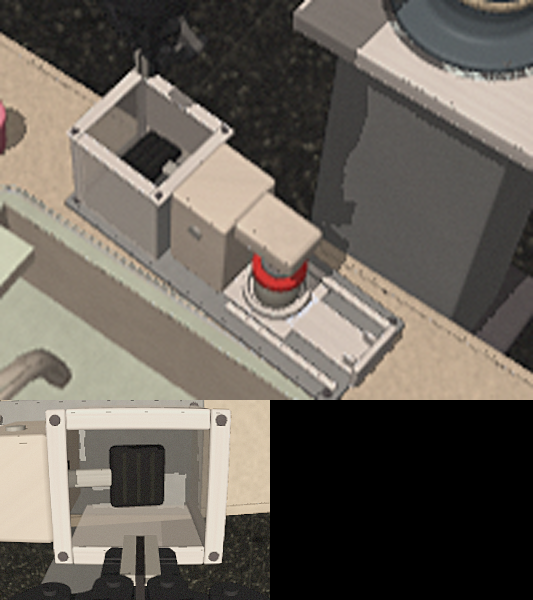

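The paddle is down in the guard, and the grey pad is on the red lid at about (283,265), with the ram lowered. The tray is home and the arm is clear, so I hand in.

```bash
python3 -c "
from rig import job; print(job.job_done())"
```

```text
the job is handed in; nothing more can be done
None
```

I pushed the tray home by its end plate, pressed the lever paddle fully down through the guard window, drew straight out and handed the job in at about 14 s.

- **Tray:** it moved about 90 mm by camera, and the push stopped dead against the stop at about 10 N.
- **Lever:** the paddle stopped at z ≈ 0.0997 m, 40 mm below the guard's upper face. My last press step pushed to 38 N there with the fingertips, so well past the roughly 9 N the lever needs.
- **Pad and cup:** the last picture shows the ram lowered and the pad on the red lid. I could not measure the force on the lid.
- **Guard and bystanders:** the pictures show the fingers clear of the guard, and nothing in the readings suggests contact with it. The arm's path kept clear of the tape roll, bottle and spare cup. I did not measure their positions again at the end.

No checks failed. The top, side and wrist camera measurements agreed to within about 4 mm, apart from a rough side-view reading of the end plate that was about 5 mm off. During slow pressing, the wrist force fell to about 1 N whenever the arm paused.

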